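# Load the drilling jig and close its keeper

## Task

Load the drilling jig on the saw table: push the thick hardwood block along the table, end first, in between the jig's two cheeks and under its drill plate until it is fully home against the end stop, then push the jig's keeper bar all the way round so that it lies straight across the mouth behind the block. Just push with the fingers: the block must not be picked up or tipped, and the other things lying about stay where they are.

Things in the scene. Friction and masses are not known exactly. Their poses are not given: they have to be found in the camera images.
- block: the thick plain brown hardwood block, 80 mm long (its x axis), 60 wide (y), 32 high, 0.09 to 0.17 kg, loose, flat on the table 0.13 to 0.18 m before its home in the jig, up to 35 degrees askew; origin at the centre of its underside. Its ends are alike. (A longer, thinner, paler strip of wood beyond the saw's fence is only an offcut.)
- jig: U-shaped plywood jig, fixed to the table, 132 mm long (its x axis: the way the block goes in), 151 wide, z up. Origin on the table where the centre of the block's underside is when home. Two cheeks 18 mm high leave an open-bottomed notch 63 mm wide about y = 0 (1.5 mm to spare each side of the block), from its mouth at x = -62 mm to the end stop at x = +40 mm
- jig_mouth (a point): the middle of the notch's mouth, on the table, 62 mm before the jig's origin; the notch is flared here: 75 mm wide at the mouth, narrowing evenly to 63 mm over the first 18 mm
- jig_plate (a point): middle of the underside of the aluminium drill plate with two bushes that bridges the far part of the notch (jig x from 0 to +36 mm), 36 mm above the table; nothing on plate or end stop is higher than 48 mm
- keeper (a joint): angle of the keeper bar about its upright pivot, rad. 0: the bar points along the jig's +y, away from the notch; pi/2: along -x, straight out before the mouth; pi (against its stop): along -y, across the mouth, its edge 2 mm behind the home block's tail. It grows anticlockwise seen from above, starts at 0.3 to 0.6, stays where it is left (about 1 N at the knob), and cannot shut on a block that is not home
- keeper_pivot (a point): the keeper's pivot, on the left-hand cheek (jig x = -50, y = +43.5 mm), half way up the bar. The keeper is a flat aluminium bar 16 mm wide with round ends, 60 mm from pivot to tip, lying 19.5 to 29.5 mm above the table, 1.5 mm above the cheeks
- keeper_knob (a point): centre of the black knob that stands on the keeper bar 50 mm from the pivot: 16 mm across at its widest, from 29.5 to 54.5 mm above the table; this point is 41.5 mm above the table. Bar or knob can be pushed from the side

How it is judged:
By the outcome, as a careful person would: the job done as asked, in the order asked, and still so for the second after the job is handed in, with the robot touching nothing.
It also fails if it takes over 72 s, if anything falls off the work surface, if the arm or the gripper's body presses on something with over 40 N, if the wrist force passes 120 N, or if a joint passes its speed limit or range.

## Robot

A 6-joint arm with a two-finger parallel gripper is mounted at the origin on a cart in front of the work surface, level with it; the furniture and walls round the work are solid. World frame = base frame: x ahead of the robot, y to its left, z up, the work surface at z = 0. Lengths are in m, angles in rad, forces in N, time in s.
With the tool pointing down it reaches from about 0.35 to 0.925 m from the base axis. Payload 6.4 kg.
Tool frame: the origin (TCP) lies midway between the tips of the shut fingers; the grasp point (between the pads) lies bot.grip_depth behind it (bot.grip_depth is the distance from the TCP to the grasp point, in m); z points along the fingers, y is the line along which they close (so a half turn about z gives the same grasp; the last joint's range is limited). The gripper opens to 94 mm and grips with 3 to 60 N. Pads are 16 mm wide; open, the fingers measure 119 mm over their backs; the gripper's body (75 mm by 177 mm) begins 78 mm behind the grasp point.
Start: joints at [-1.346, 0.245, 1.558, -0, 1.339, -0.174], TCP at [0.252, -0.599, 0.205] pointing down, gripper open.
Joint ranges: [-3.13, 3.13], [-1.02, 2.26], [0.13, 2.54], [-0.95, 4.09], [0.21, 2.88], [-2.74, 2.74]. Speed limits (rad/s): [2.57, 2.57, 3.14, 3.14, 3.14, 3.14].

## Interface

Orientations are given as a 3x3 rotation matrix whose columns are the frame's x, y, z axes.
In Python, from workcell import bot gives the robot as it stands. The module is installed in compiled form; this text tells all that it offers.
- The arm moves only by the shell command python3 -m inch 'ROWS' [FORCE]. ROWS is JSON, one flat list of numbers, 7 for each row, row after row: the opening, from -1 (shut) to 1 (fully open), then the shift along the tool's x, y, z in units of 600 mm (1.0 is 600 mm), then the turn, a rotation vector about the tool's x, y, z in units of 0.5 rad (1.0 is 0.5 rad). A call has 1 to 8 rows; each row is the pose to reach, as a shift and turn from the pose commanded when the call began, along the tool's axes at that moment; what a row does not reach only later rows make up. A row lasts 1/10 s, in which the tool goes at most 50 mm and 8.59 degrees, less where a joint would pass 70% of its speed; a pose out of reach is approached as far as the arm can. A call with a number of a shift or a turn outside -1 to 1 is refused whole. A call with a gripper value outside its range is refused whole. The fingers move at their own pace and stop on an object; FORCE is the grip in N (left out, the last holds). Time passes only in rows, so rows that repeat a pose let the fingers close. It gives the time, the measured TCP pose, the force, the opening and the grip force at its end, in the units of the state.
- bot.read_state(): the state, without advancing time (a new reading comes with each control period).
- bot.capture(name): name is "scene" or "top" or "wrist"; returns a dict with "color" (480x640x3 uint8, red, green, blue), "depth" (480x640 float32, m along the optical axis (not along the pixel's ray), 0 where there is no reading), "intrinsics" (3x3 intrinsics, pixels), "T" (4x4, takes a point from camera to world coordinates). Camera axes: x right, y up, looking along -z (the intrinsics and any distortion apply to the point x, -y, -z); pixel columns grow to the right and rows downward; lengths in m; the calibration is good to about 2 mm. The wrist camera is an equidistant fisheye: a pixel r from the principal point sees the ray r / f radians off the axis. A picture is of the moment at which its call begins.
- bot.hand_in(): hands the job in; it is judged then, once.
Trained networks look in a picture, given as the dict that the camera call returned (one of the last four; its "shot" number tells which), for a name from the list of things; names that differ only in an ending like _2 or _b are one class to them, and where a whole thing is asked for, a point or a joint stands for the part that bears it (a point fixed in the world has none). Each returns a list of dicts, best first, with "confidence" (0 to 1); they miss things now and then, are a little off and sometimes report something else, mostly with a low value. They report only what shows in the picture. A call takes as long as a camera call.
- bot.recognise(picture, name): "at" ([x, y, z] in m, in the coordinates of the camera as it stood for that picture, good to about 4 mm: the middle of the surface that is visible of it).
- bot.regions_of(picture, name): "mask" (480x640 bool, what is visible of it).
- bot.tip_of(picture, name): "at" ([x, y, z] in m, in the coordinates of the camera as it stood for that picture, good to about 4 mm: a listed point, or the origin of a listed thing).
The state is a dict: "t": time; "joint_pos": joint angles; "joint_vel": joint speeds; "joint_torque": joint torques, N m; "tcp_pos": TCP position; "eef_rot": TCP orientation; "ft_force": force on the tool from outside, world axes, zero at the start; "ft_torque": the same for the moment, N m; "width": finger opening in m; "gripper_force": force on a finger pad.
Only numpy, scipy, OpenCV 4.12 (cv2) and the standard library are available. Lean on these libraries where they do the work, as an engineer would, in place of code of your own. Each camera call takes 0.05 s, during which the arm holds its last target. There are 200 camera calls.

## Working session

There is one attempt and no reset: what is moved stays moved. The work goes in short steps, Python scripts to look and compute and a shell command to move; the robot and the scene stay as the last step left them, time stands still between calls to the robot, and variables do not carry over. Pictures are saved under pics/ and viewed, at most 10 in all, crops included, and the job is handed in when it is done.

```bash
mkdir -p pics; ls; cat > h.py <<'E'
import numpy as np, cv2
from workcell import bot
def w(c,p): return (c["T"]@np.r_[p,1])[:3]
def cloud(c):
    K=c["intrinsics"];d=c["depth"];v,u=np.mgrid[:480,:640]
    P=np.stack([(u-K[0,2])/K[0,0]*d,-(v-K[1,2])/K[1,1]*d,-d],-1)
    return P@c["T"][:3,:3].T+c["T"][:3,3]
E
python3 - <<'E'
from h import *
np.set_printoptions(precision=4,suppress=True)
s=bot.read_state();print(s["t"],s["tcp_pos"],s["eef_rot"],s["width"],bot.grip_depth)
for n in("scene","top"):
    c=bot.capture(n);cv2.imwrite(f"pics/{n}0.png",c["color"][...,::-1]);X=cloud(c)
    for k in("jig","jig_mouth","jig_plate","keeper_pivot","keeper_knob","block"):
        for r in bot.tip_of(c,k)[:2]: print(n,k,w(c,r["at"]),r["confidence"])
    for r in bot.regions_of(c,"block")[:1]:
        P=X[r["mask"]&(c["depth"]>0)];print(n,len(P),np.median(P,0));P=P[abs(P[:,2]-.032)<.006]
        b=cv2.minAreaRect((P[:,:2]*1000).astype(np.float32));print(b)
E
```

```text
pics
0.0 [ 0.2523 -0.5984  0.2044] [[ 0.9215  0.3884 -0.0004]
 [ 0.3884 -0.9215  0.0018]
 [ 0.0003 -0.0018 -1.    ]] 0.09431129678236437 0.0188
scene jig [ 0.6736  0.0625 -0.0002] 0.62
scene jig_mouth [ 0.6178  0.0472 -0.0015] 0.95
scene jig_plate [0.693  0.0649 0.0341] 0.75
scene keeper_pivot [0.6209 0.0923 0.023 ] 0.96
scene keeper_pivot [ 0.6754  0.06   -0.0009] 0.73
scene keeper_knob [0.5901 0.1362 0.0415] 0.76
scene block [0.5203 0.0598 0.0043] 0.58
scene 293 [0.5902 0.1374 0.0329]
((603.8604736328125, 118.07852172851562), (15.677428245544434, 65.875), 32.303565979003906)
top jig [0.6748 0.0622 0.0045] 0.79
top jig_plate [0.701  0.0664 0.035 ] 0.84
top keeper_pivot [0.616  0.0917 0.0266] 0.92
top block [0.5145 0.0435 0.0009] 0.56
top 1342 [0.5168 0.0536 0.0314]
((517.3390502929688, 53.3607292175293), (79.49395751953125, 59.643733978271484), 15.528706550598145)
```

View pics/top0.png

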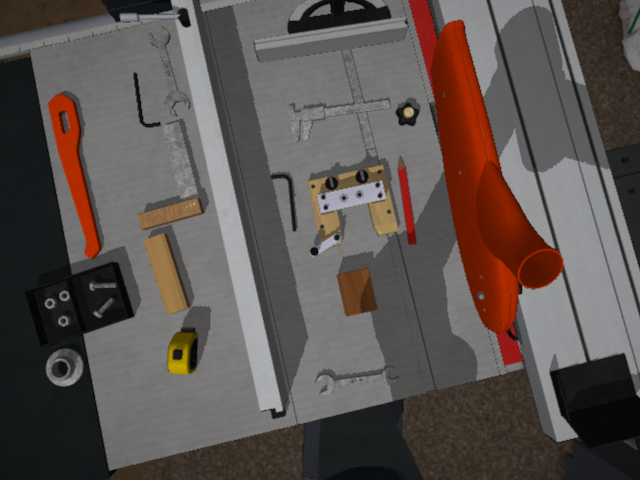

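View pics/scene0.png

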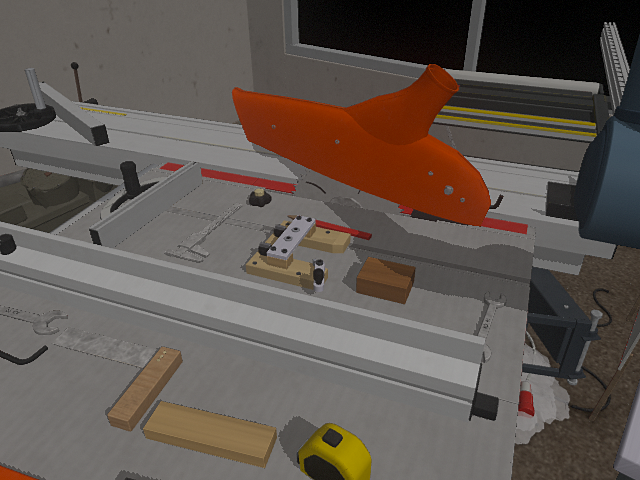

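The top view shows the block at px (357,291), the jig at (350,205) with its mouth facing the robot, the keeper from (337,238) to its knob at (315,250), the orange guard on the right at x≥430, and the fence on the left. The scene view agrees.

```bash
python3 - <<'E'
from h import *
np.set_printoptions(precision=4,suppress=True)
c=bot.capture("top");X=cloud(c);ok=c["depth"]>0
print(c["T"][:3,3])
for r in bot.regions_of(c,"jig")[:1]:
    P=X[r["mask"]&ok]
    print(len(P),np.histogram(P[:,2],12))
    for lo,hi in((.036,.05),(.012,.024),(.008,.06)):
        Q=P[(P[:,2]>lo)&(P[:,2]<hi)];print(lo,len(Q),cv2.minAreaRect((Q[:,:2]*1000).astype(np.float32)))
m=X[...,2].copy();m[~ok]=0
print("heights: rows x .40...85, cols y .3..-.25")
for x in np.arange(.3,.9,.05):
    print("%.2f"%x,[int(1000*max(m[(abs(X[...,0]-x)<.025)&(abs(X[...,1]-y)<.0125)&ok],default=-1)) for y in np.arange(.3,-.3,-.025)])
s=bot.capture("scene");XS=cloud(s)
r=bot.regions_of(s,"keeper_knob");print([ (w(s,q["at"]),q["confidence"]) for q in bot.recognise(s,"keeper_knob")])
E
```

```text
[0.5371 0.1082 0.9088]
4327 (array([   3,   18,   33,   15,  957, 1415,  253,  206,   91, 1100,  195,
         41]), array([-0.0116, -0.0058, -0.0001,  0.0057,  0.0114,  0.0171,  0.0229,
        0.0286,  0.0344,  0.0401,  0.0459,  0.0516,  0.0573]))
0.036 1337 ((677.4774169921875, 96.15643310546875), (98.54911804199219, 190.56451416015625), 41.4576416015625)
0.012 2383 ((681.2738647460938, 65.38957214355469), (132.28091430664062, 150.83993530273438), 14.364490509033203)
0.008 4269 ((671.9794311523438, 74.32290649414062), (145.67015075683594, 172.7249755859375), 14.133702278137207)
heights: rows x .40...85, cols y .3..-.25
0.30 [4, 5, 3, 66, 99, 102, 3, 10, 268, 281, 292, 292, 280, 3, 2, -2, -1000, -1000, -1000, -1000, -1000, -1000, -1000, -1000]
0.35 [3, 4, 62, 68, 101, 102, 5, 10, 11, 10, 10, 10, 11, 12, 3, 2, 4, 3, 3, 3, 2, 3, -3, -1000]
0.40 [4, 4, 65, 100, 102, 4, 4, 5, 4, 4, 3, 4, 10, 10, 3, 3, 4, 4, 4, 5, 3, 3, 3, 1]
0.45 [3, 63, 68, 102, 101, 3, 3, 5, 3, 32, 30, 3, 3, 4, 4, 3, 4, 4, 3, 94, 99, 90, 3, 3]
0.50 [3, 65, 102, 102, 4, 3, 4, 4, 4, 36, 35, 35, 4, 4, 2, 4, 3, 4, 89, 14
[... 191 characters left out ...]
291, 292, 289, -1000, -1000, -1000]
0.65 [69, 102, 100, 4, 3, 11, 19, 52, 47, 46, 4, 22, 22, 20, 11, 4, 3, 223, 246, 246, -1000, -1000, -1000, 3]
0.70 [102, 103, 3, 3, 9, 10, 21, 49, 47, 48, 49, 50, 45, 12, 11, 3, 186, 215, 225, 218, -1000, -1000, 3, 3]
0.75 [101, 95, 3, 9, 10, 6, 20, 29, 37, 21, 38, 42, 20, 12, 10, 3, 202, 203, 200, -1000, -1000, 4, 3, 3]
0.80 [102, 4, 3, 3, 4, 10, 9, 3, 4, 4, 4, 4, 4, 7, 4, 189, 206, 207, 197, -1000, -1000, 5, 3, 3]
0.85 [3, 4, 3, 3, 11, 16, 15, 14, 10, 10, 10, 4, 4, 31, 31, 206, 208, 207, -1000, -1000, 2, 4, 3, 2]
0.90 [4, 3, 3, 4, 9, 3, 11, 13, 10, 10, 11, 10, 10, 20, 190, 211, 209, 199, -1000, -1000, 5, 3, 3, 3]
[(array([0.5885, 0.1384, 0.0324]), 0.73)]
```

```bash
python3 -m inch '[1,0,0,-0.26,0,0,0, 1,0,0,-0.26,0,0,0, 1,0,0,-0.26,0,0,0, 1,0,0,-0.26,0,0,0, 1,0.08,-0.08,-0.26,0,0,0.296, 1,0.16,-0.16,-0.26,0,0,0.296, 1,0.22,-0.22,-0.26,0,0,0.296, 1,0.28,-0.28,-0.26,0,0,0.296]'; cat >> h.py <<'E'
# jig frame estimate
J0=np.array([.6774,.0644]); JY=np.radians(14.4)
def jr(): return np.array([[np.cos(JY),-np.sin(JY)],[np.sin(JY),np.cos(JY)]])
def tojig(p): return jr().T@(np.asarray(p)[:2]-J0)
def go(jx,jy,z,yaw=None):
    s=bot.read_state();R=s["eef_rot"];t=np.r_[J0+jr()@[jx,jy],z]
    y=JY if yaw is None else yaw
    G=np.array([[np.cos(y),np.sin(y),0],[np.sin(y),-np.cos(y),0],[0,0,-1]])
    print("t",s["t"],"jig",tojig(s["tcp_pos"]).round(4),"z",s["tcp_pos"][2].round(4),"F",s["ft_force"].round(1),"shift u",(R.T@(t-s["tcp_pos"])/.6).round(4),"turn u",(cv2.Rodrigues(R.T@G)[0].ravel()/.5).round(3))
E
python3 -c "
from h import *
go(-.158,.029,.36)"
```

```text
t: 1.85
tcp_pos: [0.3281, -0.4118, 0.3607]
eef_rot: [[0.969, 0.248, -0.0], [0.248, -0.969, 0.001], [0.0, -0.001, -1.0]]
ft_force: [1.1, 0.3, -0.9]
width: 0.094
gripper_force: 0.0
t 1.85 jig [-0.4568 -0.3744] z 0.3607 F [ 1.1  0.3 -0.9] shift u [ 0.4971 -0.6729  0.0017] turn u [-0.002 -0.    -0.002]
```

```bash
python3 -m inch '[1,0.497,-0.673,0,0,0,0, 1,0.497,-0.673,0,0,0,0, 1,0.497,-0.673,0,0,0,0, 1,0.497,-0.673,0,0,0,0, 1,0.497,-0.673,0,0,0,0, 1,0.497,-0.673,0,0,0,0, 1,0.497,-0.673,0,0,0,0, 1,0.497,-0.673,0,0,0,0]'; 
python3 -c "
from h import *
go(-.158,.029,.2)"
```

```text
t: 2.65
tcp_pos: [0.4783, -0.041, 0.3611]
eef_rot: [[0.969, 0.248, 0.0], [0.248, -0.969, -0.0], [0.0, 0.0, -1.0]]
ft_force: [0.7, -1.0, 0.0]
width: 0.0939
gripper_force: 0.0
t 2.65 jig [-0.219  -0.0526] z 0.3611 F [ 0.7 -1.   0. ] shift u [ 0.1016 -0.136   0.2685] turn u [ 0.    -0.    -0.001]
```

```bash
python3 -m inch '[1,0.1,-0.135,0.2,0,0,0, 1,0.1,-0.135,0.2,0,0,0, 1,0.1,-0.135,0.2,0,0,0, 1,0.1,-0.135,0.2,0,0,0, 1,0.1,-0.135,0.2,0,0,0, 1,0.1,-0.135,0.2,0,0,0]' >/dev/null
python3 - <<'E'
from h import *
np.set_printoptions(precision=4,suppress=True)
go(-.158,.029,.1)
c=bot.capture("wrist");cv2.imwrite("pics/w1.png",c["color"][...,::-1])
K=c["intrinsics"];print(K,c["T"][:3])
for k in("jig","jig_mouth","jig_plate","keeper_pivot","keeper_knob","block"):
    for r in bot.tip_of(c,k)[:1]: p=w(c,r["at"]);print(k,p,tojig(p),r["confidence"])
v,u=np.mgrid[:480,:640];x=(u-K[0,2])/K[0,0];y=(v-K[1,2])/K[1,1];th=np.hypot(x,y)+1e-9;d=c["depth"]
f=np.tan(th)/th*d;P=np.stack([x*f,-y*f,-d],-1)@c["T"][:3,:3].T+c["T"][:3,3]
for k,lo,hi in(("block",.028,.04),("jig",.012,.024)):
    for r in bot.regions_of(c,k)[:1]:
        Q=P[r["mask"]&(d>0)&(th<1.3)];print(k,len(Q),np.median(Q[:,2]));Q=Q[(Q[:,2]>lo)&(Q[:,2]<hi)]
        b=cv2.minAreaRect((Q[:,:2]*1000).astype(np.float32));print(b,tojig(np.array(b[0])/1000))
E
```

```text
t 3.25 jig [-0.1592  0.0254] z 0.2431 F [ 0.4 -0.1 -0.1] shift u [ 0.0014 -0.0063  0.2385] turn u [ 0.003 -0.005 -0.002]
[[371.6483   0.     320.9615]
 [  0.     371.6483 240.5902]
 [  0.       0.       1.    ]] [[ 0.247   0.9403  0.2343  0.5846]
 [-0.969   0.2394  0.0608  0.0668]
 [ 0.001  -0.2421  0.9703  0.4217]]
jig [ 0.6785  0.0638 -0.0028] [ 0.0009 -0.0008] 0.77
jig_plate [0.6954 0.0704 0.0366] [0.019  0.0014] 0.57
keeper_pivot [0.6218 0.0912 0.0215] [-0.0472  0.0398] 0.64
keeper_knob [0.5867 0.137  0.0369] [-0.0698  0.0929] 0.96
block [0.5134 0.0565 0.0001] [-0.1608  0.0331] 0.88
block 4173 0.03120685093407377
((518.6991577148438, 52.492897033691406), (79.8746109008789, 60.14823532104492), 14.48726749420166) [-0.1567  0.0279]
jig 13042 0.01846598170736033
((673.368408203125, 71.5374755859375), (146.66831970214844, 169.98422241210938), 14.440384864807129) [-0.0021  0.0079]
```

View pics/w1.png

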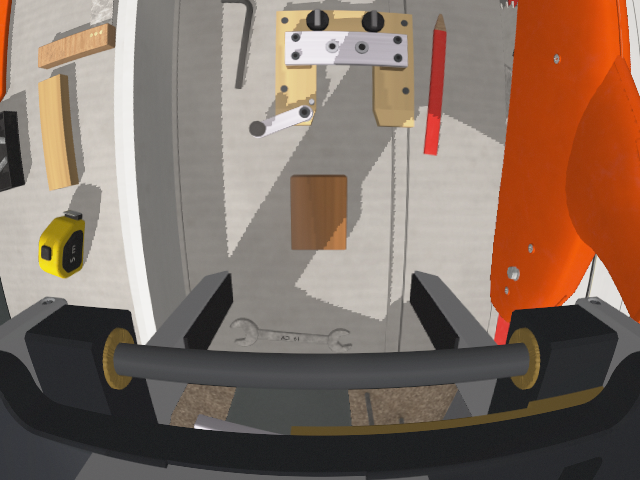

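The wrist view shows the block at px (319,212), square to the jig. The notch centreline is near column 346, so the block has to move about 28 mm to the right before it goes in. Next I straddle it.

```bash
python3 -m inch '[1,0.003,-0.004,0.38,0,0,0, 1,0.003,-0.004,0.38,0,0,0, 1,0.003,-0.004,0.38,0,0,0, 1,0.003,-0.004,0.38,0,0,0, 1,0.003,-0.004,0.38,0,0,0, 1,0.003,-0.004,0.38,0,0,0, 1,0.003,-0.004,0.38,0,0,0]' 
python3 - <<'E'
from h import *
np.set_printoptions(precision=4,suppress=True)
go(-.157,.028-.045,.012)
c=bot.capture("wrist")
K=c["intrinsics"]
v,u=np.mgrid[:480,:640];x=(u-K[0,2])/K[0,0];y=(v-K[1,2])/K[1,1];th=np.hypot(x,y)+1e-9;d=c["depth"]
f=np.tan(th)/th*d;P=np.stack([x*f,-y*f,-d],-1)@c["T"][:3,:3].T+c["T"][:3,3]
P[...,:2]=(P[...,:2]-J0)@jr()
for n,lo,hi,y0,y1 in(("block",.027,.04,-.01,.065),("right cheek",.012,.024,-.1,-.02)):
    Q=P[(d>0)&(P[...,2]>lo)&(P[...,2]<hi)&(P[...,1]>y0)&(P[...,1]<y1)&(P[...,0]>-.2)&(P[...,0]<(-.1 if n=="block" else -.03))]
    print(n,len(Q),np.percentile(Q[:,0],[1,99]),np.percentile(Q[:,1],[1,50,99]))
E
```

```text
t: 4.4
tcp_pos: [0.5178, 0.053, 0.0141]
eef_rot: [[0.969, 0.248, 0.0], [0.248, -0.969, -0.0], [0.0, 0.0, -1.0]]
ft_force: [0.2, -0.3, -0.2]
width: 0.0938
gripper_force: 0.0
t 4.4 jig [-0.1574  0.0286] z 0.0141 F [ 0.2 -0.3 -0.2] shift u [0.0007 0.0761 0.0035] turn u [ 0.    -0.001 -0.001]
block 17226 [-0.1848 -0.1172] [-0.0012  0.028   0.057 ]
right cheek 4780 [-0.1482 -0.0303] [-0.076  -0.0527 -0.0243]
```

```bash
python3 -m inch '[1,0,0.024,0,0,0,0, 1,0,0.032,0,0,0,0, 1,0,0.04,0,0,0,0, 1,0,0.048,0,0,0,0, 1,0,0.056,0,0,0,0, 1,0,0.064,0,0,0,0, 1,0,0.071,0,0,0,0, 1,0,0.076,0,0,0,0]'
cat >> h.py <<'E'
def wj():
    c=bot.capture("wrist");K=c["intrinsics"]
    v,u=np.mgrid[:480,:640];x=(u-K[0,2])/K[0,0];y=(v-K[1,2])/K[1,1];th=np.hypot(x,y)+1e-9;d=c["depth"]
    f=np.tan(th)/th*d;P=np.stack([x*f,-y*f,-d],-1)@c["T"][:3,:3].T+c["T"][:3,3]
    P[...,:2]=(P[...,:2]-J0)@jr();P[d<=0]=9
    return c,P
def blk(c,P):
    for r in bot.regions_of(c,"block")[:1]:
        Q=P[r["mask"]&(P[...,2]>.027)&(P[...,2]<.038)]
        print("block",len(Q),r["confidence"],cv2.minAreaRect((Q[:,:2]*1000).astype(np.float32)))
E
python3 - <<'E'
from h import *
go(-.157,-.017,.012)
c,P=wj();blk(c,P)
E
```

```text
t: 5.25
tcp_pos: [0.5286, 0.0086, 0.0134]
eef_rot: [[0.969, 0.248, -0.0], [0.248, -0.969, 0.0], [-0.0, -0.0, -1.0]]
ft_force: [-0.9, 3.1, 2.7]
width: 0.0938
gripper_force: 1.3
t 5.25 jig [-0.158 -0.017] z 0.0134 F [-0.9  3.1  2.7] shift u [ 0.0016 -0.0001  0.0023] turn u [-0.001  0.    -0.001]
block 16899 0.86 ((-152.21206665039062, 0.33243751525878906), (68.71483612060547, 61.37287521362305), 0.11084572970867157)
```

```bash
python3 -m inch '[1,0,-0.014,0,0,0,0, 1,0,-0.014,-0.12,0,0,0, 1,0,-0.014,-0.12,0,0,0, -0.45,-0.115,-0.028,-0.12,0,0,0, -0.45,-0.115,-0.028,-0.12,0,0,0, -0.45,-0.115,-0.028,-0.12,0,0,0, -0.45,-0.115,-0.028,-0.12,0,0,0, -0.45,-0.115,-0.028,-0.12,0,0,0]'
python3 - <<'E'
from h import *
go(-.227,0,.012)
c,P=wj();blk(c,P);cv2.imwrite("pics/w2.png",c["color"][...,::-1])
E
```

```text
t: 6.15
tcp_pos: [0.4588, 0.008, 0.0858]
eef_rot: [[0.969, 0.248, 0.001], [0.248, -0.969, -0.0], [0.001, 0.001, -1.0]]
ft_force: [-0.3, 0.4, 0.7]
width: 0.0572
gripper_force: 0.0
t 6.15 jig [-2.258e-01 -2.000e-04] z 0.0858 F [-0.3  0.4  0.7] shift u [-0.0021 -0.0004  0.123 ] turn u [ 0.001 -0.002 -0.   ]
block 11851 0.73 ((-158.36817932128906, -0.5833110809326172), (80.0231704711914, 60.33116912841797), 0.08202744275331497)
```

View pics/w2.png

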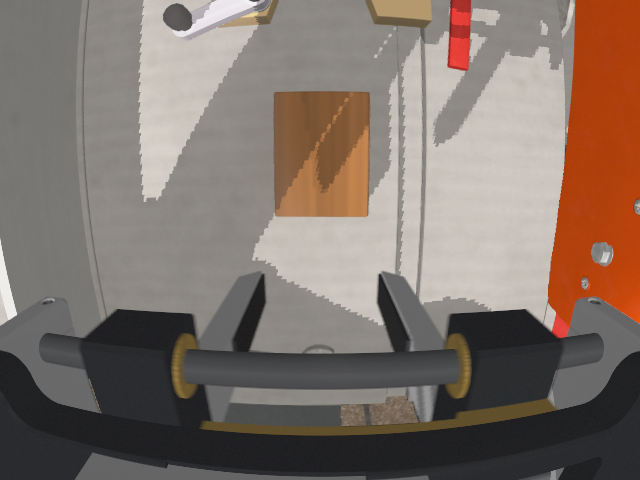

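The block now sits centred at px (322,154), in line with the cheeks at columns 275 and 368. The fingers are behind it. Next I lower them and start pushing.

```bash
python3 -m inch '[-0.45,0,0,0.12,0,0,0, -0.45,0,0,0.12,0,0,0, -0.45,0,0,0.12,0,0,0, -0.45,0.02,0,0.12,0,0,0, -0.45,0.04,0,0.12,0,0,0, -0.45,0.06,0,0.12,0,0,0, -0.45,0.08,0,0.12,0,0,0, -0.45,0.1,0,0.12,0,0,0]'
python3 - <<'E'
from h import *
go(-.052,0,.012)
c,P=wj();blk(c,P)
E
```

```text
t: 7.05
tcp_pos: [0.5173, 0.0231, 0.0142]
eef_rot: [[0.969, 0.249, 0.001], [0.249, -0.969, -0.0], [0.001, 0.001, -1.0]]
ft_force: [-1.9, -0.6, 2.5]
width: 0.0259
gripper_force: 1.1
t 7.05 jig [-0.1653 -0.0002] z 0.0142 F [-1.9 -0.6  2.5] shift u [ 0.1889 -0.0003  0.0037] turn u [ 0.001 -0.001 -0.   ]
block 23361 0.92 ((-116.25210571289062, -0.3380718231201172), (60.32937240600586, 80.4996337890625), 89.88399505615234)
```

```bash
python3 -m inch '[-0.45,0.02,0,0,0,0,0, -0.45,0.04,0,0,0,0,0, -0.45,0.06,0,0,0,0,0, -0.45,0.075,0,0,0,0,0, -0.45,0.09,0,0,0,0,0, -0.45,0.105,0,0,0,0,0, -0.45,0.12,0,0,0,0,0, -0.45,0.135,0,0,0,0,0]'
python3 - <<'E'
from h import *
go(-.049,0,.012)
c,P=wj();blk(c,P)
E
```

```text
t: 7.95
tcp_pos: [0.5949, 0.0432, 0.0134]
eef_rot: [[0.969, 0.248, 0.0], [0.248, -0.969, 0.0], [0.0, -0.0, -1.0]]
ft_force: [-2.1, -0.0, 1.8]
width: 0.0259
gripper_force: 0.9
t 7.95 jig [-0.0852 -0.    ] z 0.0134 F [-2.1 -0.   1.8] shift u [ 0.0603 -0.0001  0.0024] turn u [-0.    -0.    -0.001]
block 22811 0.8 ((-37.395877838134766, -0.7384529113769531), (77.59251403808594, 60.85367202758789), 0.04766419157385826)
```

```bash
python3 -m inch '[-0.45,0.012,0,0,0,0,0, -0.45,0.024,0,0,0,0,0, -0.45,0.036,0,0,0,0,0, -0.45,0.044,0,0,0,0,0, -0.45,0.05,0,0,0,0,0, -0.45,0.055,0,0,0,0,0, -0.45,0.057,0,0,0,0,0, -0.45,0.058,0,0,0,0,0]'
python3 -c "
from h import *
go(-.049,0,.012)
c,P=wj();blk(c,P)"
```

```text
t: 8.85
tcp_pos: [0.6279, 0.0516, 0.0135]
eef_rot: [[0.969, 0.248, -0.0], [0.248, -0.969, -0.0], [-0.0, 0.0, -1.0]]
ft_force: [-0.6, -0.0, 1.8]
width: 0.026
gripper_force: 1.0
t 8.85 jig [-0.0511 -0.0001] z 0.0135 F [-0.6 -0.   1.8] shift u [ 0.0036 -0.0001  0.0025] turn u [ 0.     0.001 -0.001]
block 11501 0.83 ((-21.469655990600586, -0.633209228515625), (60.50672912597656, 41.45452880859375), 89.65257263183594)
```

```bash
python3 -m inch '[-0.45,0.002,0,0,0,0,0, -0.45,0.003,0,0,0,0,0, -0.45,0.004,0,0,0,0,0, -0.45,0.005,0,0,0,0,0, -0.45,0.006,0,0,0,0,0]'
python3 -c "
from h import *
go(-.049,0,.012)
c,P=wj();blk(c,P)"
```

```text
t: 9.45
tcp_pos: [0.6304, 0.0523, 0.0135]
eef_rot: [[0.969, 0.248, -0.003], [0.248, -0.969, -0.001], [-0.003, -0.0, -1.0]]
ft_force: [-7.5, -2.3, 6.2]
width: 0.0258
gripper_force: 3.9
t 9.45 jig [-0.0486 -0.0001] z 0.0135 F [-7.5 -2.3  6.2] shift u [-0.0007 -0.0001  0.0025] turn u [-0.     0.006 -0.   ]
block 11451 0.76 ((0.581298828125, -0.7669963836669922), (60.526451110839844, 80.2159652709961), 89.99375915527344)
```

```bash
python3 -m inch '[-0.45,0.002,0,0,0,0,0, -0.45,0.004,0,0,0,0,0, -0.45,0.004,0,0,0,0,0]'
python3 -c "
from h import *
go(-.07,0,.012)
c=bot.capture('top')
print([(tojig(w(c,r['at'])),w(c,r['at'])[2]) for r in bot.tip_of(c,'keeper_knob')[:1]+bot.tip_of(c,'keeper_pivot')[:1]])"
```

```text
t: 9.85
tcp_pos: [0.6303, 0.0523, 0.0135]
eef_rot: [[0.968, 0.249, -0.01], [0.249, -0.969, -0.002], [-0.01, -0.001, -1.0]]
ft_force: [-14.6, -3.8, 12.9]
width: 0.0259
gripper_force: 8.0
t 9.85 jig [-0.0486 -0.    ] z 0.0135 F [-14.6  -3.8  12.9] shift u [-0.0357 -0.0001  0.0028] turn u [-0.001  0.02   0.001]
[(array([-0.0663988 ,  0.08947671]), np.float64(0.042118599720251226))]
```

The push met a firm stop: the force rose to 15 N with no further travel, and the tail is at jig x = -40 mm. The block is home. I back off, rise and shut the fingers.

```bash
python3 -m inch '[-0.45,-0.03,0,0,0,0,0, -0.45,-0.05,0,0,0,0,0, -0.45,-0.05,0,-0.06,0,0,0, -1,-0.05,0,-0.12,0,0,0, -1,-0.05,0,-0.12,0,0,0, -1,-0.05,0,-0.12,0,0,0, -1,-0.05,0,-0.12,0,0,0]'
python3 - <<'E'
from h import *
np.set_printoptions(precision=4,suppress=True)
go(-.04,.092,.085)
c,P=wj();blk(c,P);cv2.imwrite("pics/w3.png",c["color"][...,::-1])
for r in bot.tip_of(c,'keeper_knob')[:1]: print(tojig(w(c,r['at'])),r["confidence"])
Q=P[(P[...,2]>.046)&(P[...,2]<.06)&(P[...,1]>.065)&(P[...,1]<.11)&(P[...,0]>-.11)&(P[...,0]<-.05)];print(len(Q),Q.mean(0))
E
```

```text
t: 10.7
tcp_pos: [0.6039, 0.0459, 0.084]
eef_rot: [[0.969, 0.248, -0.002], [0.248, -0.969, 0.0], [-0.002, -0.001, -1.0]]
ft_force: [-0.6, 0.3, 0.2]
width: 0.0004
gripper_force: 0.0
t 10.7 jig [-0.0758  0.0003] z 0.084 F [-0.6  0.3  0.2] shift u [ 0.0596 -0.1528 -0.0016] turn u [-0.002  0.003 -0.001]
block 6328 0.9 ((0.596466064453125, -0.5171756744384766), (79.5156021118164, 60.289703369140625), 0.12796567380428314)
[-0.0705  0.0938] 0.67
498 [-0.0653  0.0879  0.0522]
```

View pics/w3.png

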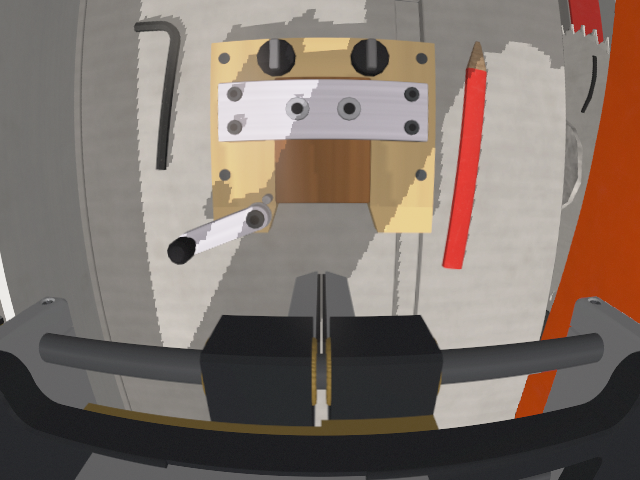

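The block is fully in under the plate: tail at row 203, px columns 275–370. The keeper pivot is at px (256,217) and its knob at (181,250). I move the shut fingers over to the knob's far side.

```bash
python3 -m inch '[-1,0.062,-0.153,0,0,0,0, -1,0.062,-0.153,0,0,0,0, -1,0.062,-0.153,0,0,0,0, -1,0.062,-0.153,0,0,0,0, -1,0.062,-0.153,0.08,0,0,0, -1,0.062,-0.153,0.08,0,0,0, -1,0.062,-0.153,0.08,0,0,0]'
cat > k.py <<'E'
from h import *
def plan(ths,z=.036):
    go(-.06,.09,z)
    s=bot.read_state();R=s["eef_rot"];o=[]
    for th in ths:
        kn=np.array([-.05-.05*np.sin(th),.0435+.05*np.cos(th)]);t=np.array([-np.cos(th),-np.sin(th)])
        k=min(.0166/max(abs(t[0]),1e-6),.0205/max(abs(t[1]),1e-6),.0231)
        p=J0+jr()@(kn-t*k);o.append((R.T@np.r_[p-s["tcp_pos"][:2],z-s["tcp_pos"][2]]/.6).round(4))
    for th,q in zip(ths,o): print(round(th,2),q)
E
python3 -c "
from k import *
plan([.4,.6,.8,1.0,1.2,1.4,1.6,1.8])"
```

```text
t: 11.55
tcp_pos: [0.6167, 0.1427, 0.0364]
eef_rot: [[0.969, 0.247, -0.004], [0.247, -0.969, -0.0], [-0.004, -0.001, -1.0]]
ft_force: [0.0, 0.5, 1.4]
width: 0.0002
gripper_force: 0.0
t 11.55 jig [-0.0393  0.091 ] z 0.0364 F [0.  0.5 1.4] shift u [-0.0344  0.0017  0.0007] turn u [-0.001  0.007 -0.004]
0.4 [-0.0226 -0.0093  0.0007]
0.6 [-0.0372 -0.0085  0.0007]
0.8 [-0.0507 -0.0064  0.0008]
1.0 [-0.0671  0.0019  0.0008]
1.2 [-0.0821  0.0149  0.0009]
1.4 [-0.0939  0.031   0.0009]
1.6 [-0.102   0.0476  0.0009]
1.8 [-0.1068  0.0641  0.0009]
```

```bash
python3 -m inch '[-1,-0.022,-0.009,0,0,0,0, -1,-0.037,-0.0085,0,0,0,0, -1,-0.051,-0.006,0,0,0,0, -1,-0.067,0.002,0,0,0,0, -1,-0.082,0.015,0,0,0,0, -1,-0.094,0.031,0,0,0,0, -1,-0.102,0.048,0,0,0,0, -1,-0.107,0.064,0,0,0,0]'
python3 -c "
from k import *
plan([1.8,2.0,2.2,2.4,2.6,2.8,3.0,3.1,3.14,3.2])
c=bot.capture('top')
print([tojig(w(c,r['at'])) for r in bot.tip_of(c,'keeper_knob')[:1]])
c,P=wj();cv2.imwrite('pics/w4.png',c['color'][...,::-1])
print([tojig(w(c,r['at'])) for r in bot.tip_of(c,'keeper_knob')[:1]])
"
```

```text
t: 12.35
tcp_pos: [0.5649, 0.0897, 0.0373]
eef_rot: [[0.969, 0.248, -0.0], [0.248, -0.969, 0.0], [-0.0, -0.0, -1.0]]
ft_force: [0.7, 1.0, 0.6]
width: 0.0006
gripper_force: 0.7
t 12.35 jig [-0.1027  0.0525] z 0.0373 F [0.7 1.  0.6] shift u [ 0.0711 -0.0626  0.0022] turn u [-0.001  0.001 -0.002]
1.8 [-0.0013 -0.0002  0.0022]
2.0 [-0.0035  0.0155  0.0022]
2.2 [-0.0021  0.0329  0.0022]
2.4 [0.004  0.0511 0.0022]
2.6 [0.0173 0.0698 0.0022]
2.8 [0.0324 0.0837 0.0021]
3.0 [0.0485 0.0935 0.0021]
3.1 [0.0568 0.0971 0.0021]
3.14 [0.0602 0.0982 0.0021]
3.2 [0.0652 0.0997 0.0021]
[array([-0.05101236,  0.03857105])]
[array([-0.10139901,  0.03435996])]
```

View pics/w4.png

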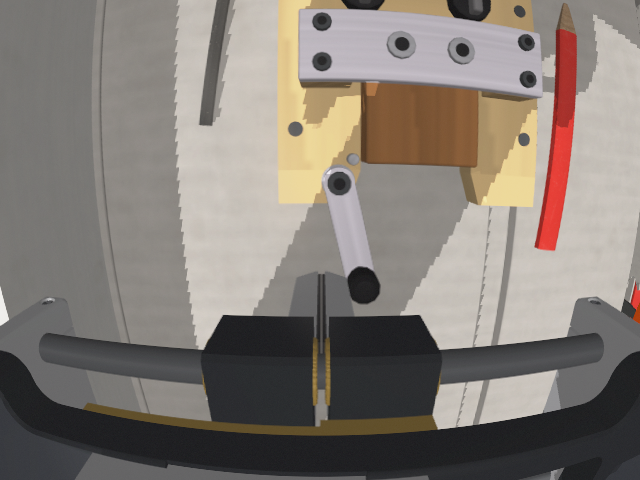

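The keeper now points straight out and a little past, with its knob at px (364,285) and the fingers just left of it. I carry on round.

```bash
python3 -m inch '[-1,-0.004,0.015,0,0,0,0, -1,-0.003,0.033,0,0,0,0, -1,0.004,0.051,0,0,0,0, -1,0.017,0.07,0,0,0,0, -1,0.032,0.084,0,0,0,0, -1,0.048,0.0935,0,0,0,0, -1,0.056,0.097,0,0,0,0, -1,0.059,0.098,0,0,0,0]'
python3 -c "
from k import *
plan([3.0,3.14,3.2])
c,P=wj();cv2.imwrite('pics/w5.png',c['color'][...,::-1])
"
```

```text
t: 13.35
tcp_pos: [0.6148, 0.0422, 0.0374]
eef_rot: [[0.969, 0.248, -0.0], [0.248, -0.969, -0.001], [-0.0, 0.001, -1.0]]
ft_force: [-2.1, -1.0, 1.6]
width: 0.0003
gripper_force: 1.6
t 13.35 jig [-0.0662 -0.006 ] z 0.0374 F [-2.1 -1.   1.6] shift u [ 0.0102 -0.16    0.0022] turn u [ 0.001  0.001 -0.001]
3.0 [-0.0125 -0.0039  0.0023]
3.14 [-0.0009  0.0008  0.0023]
3.2 [0.0041 0.0024 0.0023]
```

View pics/w5.png

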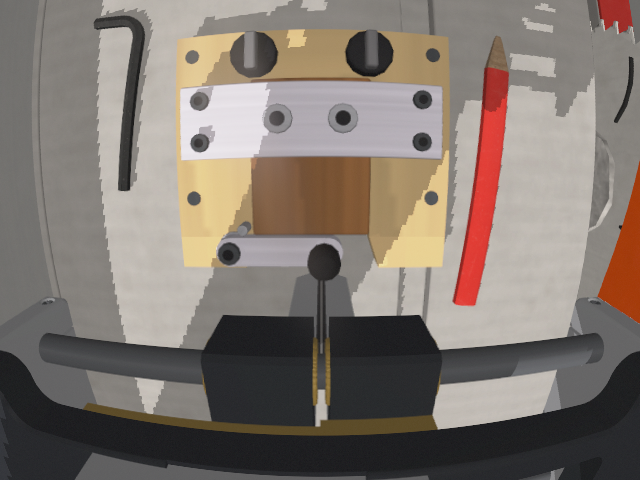

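The bar lies across the mouth, from its pivot at px (229,254) to the knob at (324,262). I press it a little more against its stop, then back off.

```bash
python3 -m inch '[-1,0.002,0,0,0,0,0, -1,0.004,0,0,0,0,0, -1,0.006,0,0,0,0,0, -1,0.008,0,0,0,0,0]'; python3 -m inch '[-1,0,0,0,0,0,0]'
```

```text
t: 13.8
tcp_pos: [0.6154, 0.0425, 0.0371]
eef_rot: [[0.968, 0.249, -0.009], [0.249, -0.968, -0.003], [-0.009, 0.001, -1.0]]
ft_force: [-14.4, -8.3, 9.2]
width: 0.0007
gripper_force: 8.1
t: 13.9
tcp_pos: [0.6154, 0.0424, 0.0372]
eef_rot: [[0.968, 0.249, -0.009], [0.249, -0.968, -0.003], [-0.009, 0.001, -1.0]]
ft_force: [-12.4, -7.1, 7.9]
width: 0.0008
gripper_force: 7.2
```

The keeper is on its stop: 15 N with no more travel. I back off along -x and rise.

```bash
python3 -m inch '[-1,-0.015,0,0,0,0,0, -1,-0.05,0,0,0,0,0, -1,-0.08,0,0,0,0,0, -1,-0.08,0,-0.1,0,0,0, -1,-0.1,0,-0.2,0,0,0, -1,-0.1,0,-0.2,0,0,0, -1,-0.1,0,-0.2,0,0,0, -1,-0.1,0,-0.2,0,0,0]'
python3 -c "
from k import *
c,P=wj();blk(c,P);cv2.imwrite('pics/w6.png',c['color'][...,::-1])
print([tojig(w(c,r['at'])) for r in bot.tip_of(c,'keeper_knob')[:1]])
s=bot.read_state();print(s['t'],s['ft_force'])
"
```

```text
t: 14.7
tcp_pos: [0.5605, 0.0292, 0.157]
eef_rot: [[0.969, 0.248, 0.001], [0.248, -0.969, 0.0], [0.001, -0.0, -1.0]]
ft_force: [-0.6, -0.7, -0.1]
width: 0.0004
gripper_force: 0.0
block 3614 0.94 ((-19.259103775024414, -0.7555141448974609), (59.59140396118164, 40.439151763916016), 89.61897277832031)
[array([-0.05126993, -0.00625388])]
14.85 [ 0.38428914  0.21411931 -0.60119553]
```

View pics/w6.png

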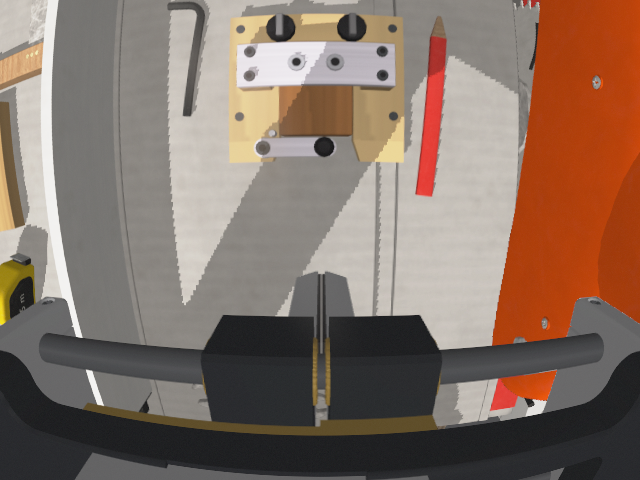

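The block is home and the keeper lies straight across the mouth: pivot at px (263,148), knob at (324,147). The robot is clear of everything.

```bash
python3 -c "
from workcell import bot
print(bot.hand_in())"
```

```text
the job is handed in; nothing more can be done
None
```

The block is pushed fully home against the end stop, the keeper is shut against its stop across the mouth, and I handed the job in at about 15 s with the robot clear of everything.

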